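Close and clamp the mug-handle mould

ROBOT

A 6-joint arm with a two-finger parallel gripper is mounted at the origin on the work surface; the furniture and walls round the work are solid. World frame = base frame: x ahead of the robot, y to its left, z up, the work surface at z = 0. Lengths are in m, angles in degrees, forces in N, time in s.
With the tool pointing down it reaches from about 0.4 to 0.825 m from the base axis. Payload 7 kg.
Tool frame: the origin (TCP) lies on the centre line of the jaws, within the pads' length; the fingertips stand 22 mm ahead of it and the grasp point (between the pads) lies 3 mm ahead of it (ctrl.finger_overhang is the distance from the TCP to the fingertips, in m); z points along the fingers, y is the line along which they close (so a half turn about z gives the same grasp; the last joint's range is limited). The gripper opens to 88 mm and grips with 3 to 60 N. Pads are 19 mm wide; open, the fingers measure 130 mm over their backs; the gripper's body (78 mm by 193 mm) begins 47 mm behind the grasp point.
Start: joints at [-49.154, 20.546, 0.682, 0, -70.136, -16.507], TCP at [0.278, -0.615, 0.249] pointing down, gripper open.
Joint ranges: [-176.03, 176.03], [-82.01, 121.73], [-58.28, 71.71], [-173.87, 95.51], [-174.79, -0.11], [-173.66, 173.66]. Speed limits (degrees/s): [136.94, 136.94, 172.46, 180, 180, 180].

INTERFACE

Orientations are given as [roll, pitch, yaw] about the fixed x, y, z axes, in that order (R = Rz(yaw) Ry(pitch) Rx(roll)).
In Python, from plant import ctrl gives the robot as it stands. The module is installed in compiled form; this text tells all that it offers.
- The arm moves only by the shell command python3 -m creep 'ROWS'. ROWS is JSON, a list of rows, each an object with "grip": the closure, from 0 (fully open) to 1 (shut); "delta_pos": the shift along the tool's x, y, z scaled (see below), a list of three; "rotation": the turn, a rotation vector about the tool's x, y, z scaled (see below), a list of three. A call has 1 to 5 rows; each row is the pose to reach, as a shift and turn from the pose commanded when the call began, along the tool's axes at that moment; what a row does not reach only later rows make up. The controller multiplies each number of a shift by 10 cm and each number of a turn by pi/2 rad. A row lasts 1/10 s, in which the tool goes at most 50 mm and 8.59 degrees, less where a joint would pass 70% of its speed; a pose out of reach is approached as far as the arm can. A call with a number of a shift or a turn outside -1 to 1 is refused whole. A call with a gripper value outside its range is refused whole. The fingers move at their own pace and stop on an object; the grip force is fixed at half the most. Time passes only in rows, so rows that repeat a pose let the fingers close. It gives the time, the measured TCP pose, the force, the opening and the grip force at its end, in the units of the state.
- ctrl.get_obs(): the state, without advancing time (a new reading comes with each control period).
- ctrl.snapshot(name): name is "side" or "top"; returns a dict with "color" (420x560x3 uint8, red, green, blue), "intrinsics" (3x3 intrinsics, pixels), "R" (3x3) and "t" (3): a world point X has camera coordinates R X + t. Camera axes: x right, y down, z forward; pixel columns grow to the right and rows downward; lengths in m; the calibration is good to about 2 mm. A picture is of the moment at which its call begins. There is no depth.
- ctrl.close_job(): hands the job in; it is judged then, once.
The state is a dict: "clock": time; "joint_pos": joint angles; "qvel": joint speeds; "tau": joint torques, N m; "tool_pos": TCP position; "orientation": TCP orientation; "force": force on the tool from outside, world axes, zero at the start; "moment": the same for the moment, N m; "opening": finger opening in m; "gripper_force": force on a finger pad.
Only numpy, scipy, OpenCV 4.12 (cv2) and the standard library are available. Lean on these libraries where they do the work, as an engineer would, in place of code of your own. Each camera call takes 0.05 s, during which the arm holds its last target. There are 200 camera calls.

TASK

Take the dry top half of the mug-handle mould, the one with two cut-off corners, off the sloping rack and lower it gently onto its bottom half in the jig, cut corners over cut corners, so that the keys sit in their sockets and the halves close flush all round. Then press the toggle clamp's handle fully down so that its rubber foot holds the mould shut. Leave the other mould top on the rack and the jars and the kiln stilt at the back of the table where they are.

Things in the scene. Friction and masses are not known exactly. Their poses are not given: they have to be found in the camera images.
- mould_top: top half of the mug-handle mould: white plaster block 116 x 56 x 30 mm (x, y, z), 0.2 to 0.35 kg, both corners of its +x end cut off (12 mm), a wide and a narrow hole in its upper face. Origin: centre of the underside (parting face, with 3 sockets 7 mm deep); x toward the cut corners, z out of the upper face. On the rack z leans 33 deg, cut corners up the slope. Grasp across the 56 mm.
- mould_top_nose (a point): point of mould_top on its parting face, in the middle of the end with the cut corners, 58 mm from its origin
- other_top: top half of another mould, to be left on the rack: white plaster block 116 x 58 x 26 mm with square corners and one round hole in the middle of its upper face; same frame as mould_top. The two tops may lie in either place on the rack, 100 mm apart centre to centre.
- rack: fixed wooden drying rack, 150 x 210 mm on the table (x, y), 100 mm high, origin at the centre of its underside; its slatted face slopes at 33 degrees, low toward its -x side (which looks away from the jig), where a ledge 12 mm high stops the moulds
- jig: fixed jig: plywood board 268 x 104 x 12 mm with the mould's bottom half between low cleats (up to 24 mm over the table) and a toggle clamp on a block. Origin on the table under the mould's centre; x along the mould toward its cut corners, the clamp stands at the -x end, z up
- seat (a point): centre of the bottom half's parting face, 42 mm over the table, axes as the jig's: mould_top's origin and axes must come here. Three tapered keys 6 mm high stand on this face (16 mm wide at the foot, 9 mm at the tip): two near the cut corners (x 36, y +-16 mm), one at the other end (x -44 mm). They guide the top in, 1.5 mm of play
- seat_nose (a point): point of the bottom half's parting face in the middle of its end with cut corners, 58 mm from the seat
- handle_pivot (a point): axle of the clamp's handle (150 mm from the seat along the jig's -x, 95 mm over the table). The axle lies along the jig's y; the handle, 120 mm long, 18 mm wide, turns about it
- handle_press (a point): point on the upper side of the handle's black grip where to press, 90 mm along the handle from the axle and 12 mm above the handle's middle line; moves with the handle
- clamp_handle (a joint): handle angle: 0 open (handle leans up at 69 deg, away from the mould; the clamp arm leans back 10 deg past upright between handle and mould, about 40 mm from the grip, its end 210 mm over the table), 1.2 fully down (1.19 on the closed mould; handle level along the jig's -x, the arm's rubber foot on the middle of the mould). The linked arm follows; the handle stays where it is left
- jar_a: small capped jar, 38 mm wide, 48 mm high, bystander; origin at the centre of its underside
- jar_b: small capped jar, 46 mm wide, 55 mm high, bystander; origin at the centre of its underside
- clamp_arm: clamp arm, linked to the handle: steel bar 115 mm long with a rubber foot at its end; origin at its axle, 104 mm from the seat along the jig's -x, 98 mm over the table. Do not handle it
- stilt: three-armed kiln stilt 58 x 50 x 24 mm at the back of the table, bystander; origin at the centre of its underside

How it is judged:
By the outcome, as a careful person would: the job done as asked, in the order asked, and still so for the second after the job is handed in, with the robot touching nothing.
It also fails if it takes over 61 s, if anything falls off the work surface, if the arm or the gripper's body presses on something with over 40 N, if the wrist force passes 120 N, or if a joint passes its speed limit or range.

## Working session

There is one attempt and no reset: what is moved stays moved. The work goes in short steps, Python scripts to look and compute and a shell command to move; the robot and the scene stay as the last step left them, time stands still between calls to the robot, and variables do not carry over. Pictures are saved under pics/ and viewed, at most 10 in all, crops included, and the job is handed in when it is done.

```bash
mkdir -p pics; python3 - <<'E'
from plant import ctrl
import cv2
for n in("side","top"):
    s=ctrl.snapshot(n); cv2.imwrite(f"pics/{n}0.png",s["color"][...,::-1]); print(n,s["intrinsics"].tolist(),s["R"].tolist(),s["t"].tolist())
print(ctrl.get_obs(),ctrl.finger_overhang)
E
```

```text
side [[479.3325650980623, 0.0, 278.55325317505725], [0.0, 479.3325650980623, 213.43134773409253], [0.0, 0.0, 1.0]] [[-0.9541838953727181, -0.2988089983537936, 0.01569319324257], [-0.18767499684588276, 0.5568041288331532, -0.8091645430153567], [0.23304761180978428, -0.7750369956441797, -0.5873725104332005]] [0.4320125141604147, 0.2327216493046359, 1.1843374083634415]
top [[518.3751993191338, 0.0, 275.4470536368224], [0.0, 518.3751993191338, 211.33275214875846], [0.0, 0.0, 1.0]] [[-0.0172224339022249, -0.9997721634514394, 0.012609875420142911], [-0.9885448291801225, 0.015135012308630227, -0.1501667476629226], [0.14994168356973236, -0.015051664029124563, -0.9885802642872396]] [-0.06468296912131351, 0.488766254334144, 1.213827293334726]
{'clock': 0.1, 'joint_pos': array([-4.91557318e+01,  2.05870371e+01,  6.38058305e-01, -1.65698297e-02,
       -7.01344065e+01, -1.65054887e+01]), 'qvel': array([ 0.04758612, -0.04953708,  0.11623292,  0.09749903, -0.00194521,
        0.07439474]), 'tau': array([-3.07505288e-03, -5.84162629e+01,  2.93753797e+01,  7.01547593e+00,
        1.02200807e-02, -3.02482033e-05]), 'tool_pos': array([ 0.27797992, -0.61466198,  0.247716  ]), 'orientation': array([ 1.79915625e+02, -8.75682212e-03, -1.55666856e+02]), 'force': array([ 0.19165016, -0.79141044,  0.13097741]), 'moment': array([ 0.02271138, -0.03342   ,  0.05675994]), 'gripper_force': 0.0, 'opening': 0.08765233563695278} 0.022
```

View pics/top0.png

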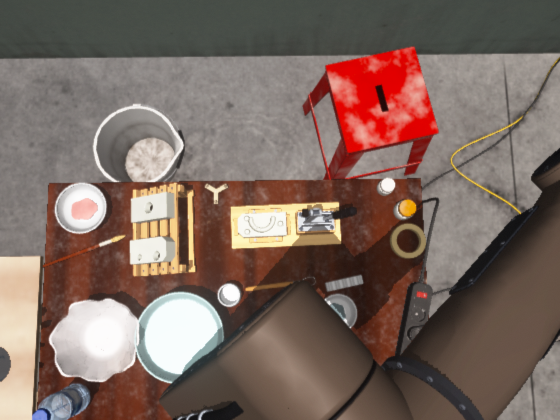

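View pics/side0.png

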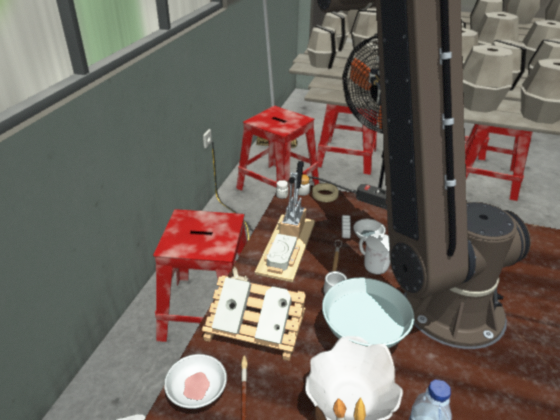

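The top view shows the rack at left, with the two-hole cut-corner top at about (151,250) and the other at (151,206). The jig's mould is at (262,224) and the clamp at (320,218). The side view agrees, with the rack at (255,312) and the jig at (285,247). I'll zoom in on these for accuracy.

```bash
python3 - <<'E'
import cv2,numpy as np
t=cv2.imread("pics/top0.png");s=cv2.imread("pics/side0.png")
def crop(im,x,y,w,h,k):
    c=cv2.resize(im[y:y+h,x:x+w],None,fx=k,fy=k,interpolation=cv2.INTER_CUBIC)
    for i in range(0,w,10): cv2.putText(c,str(x+i),(i*k,8),0,.3,(0,0,255),1); cv2.line(c,(i*k,10),(i*k,14),(0,0,255))
    for i in range(0,h,10): cv2.putText(c,str(y+i),(0,i*k+4),0,.3,(0,0,255),1); cv2.line(c,(20,i*k),(26,i*k),(0,0,255))
    return c
a=np.zeros((600,800,3),np.uint8)
def put(c,x,y): a[y:y+c.shape[0],x:x+c.shape[1]]=c
put(crop(t,122,182,78,98,6)[:588,:468],0,0)
cv2.imwrite("pics/a.png",a)
b=crop(t,225,195,135,60,5); c=crop(s,200,275,110,80,5)
o=np.zeros((600,800,3),np.uint8); o[:300,:675]=b
a2=crop(s,250,155,70,125,4)
a[:500,468+20:468+20+280]=a2; cv2.imwrite("pics/a.png",a)
c=crop(s,200,285,110,55,5); o[310:310+275,:550]=c
cv2.imwrite("pics/b.png",o)
E
```

```text
(no output)
```

View pics/a.png

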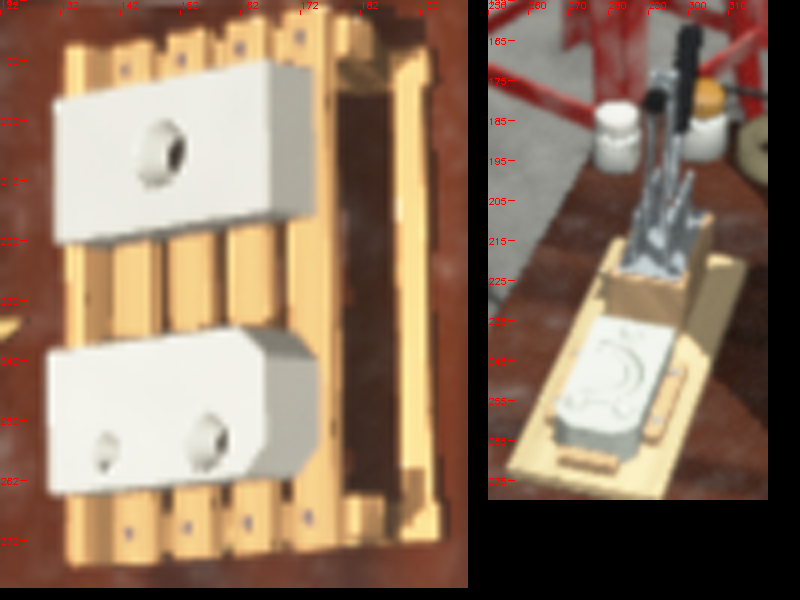

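View pics/b.png

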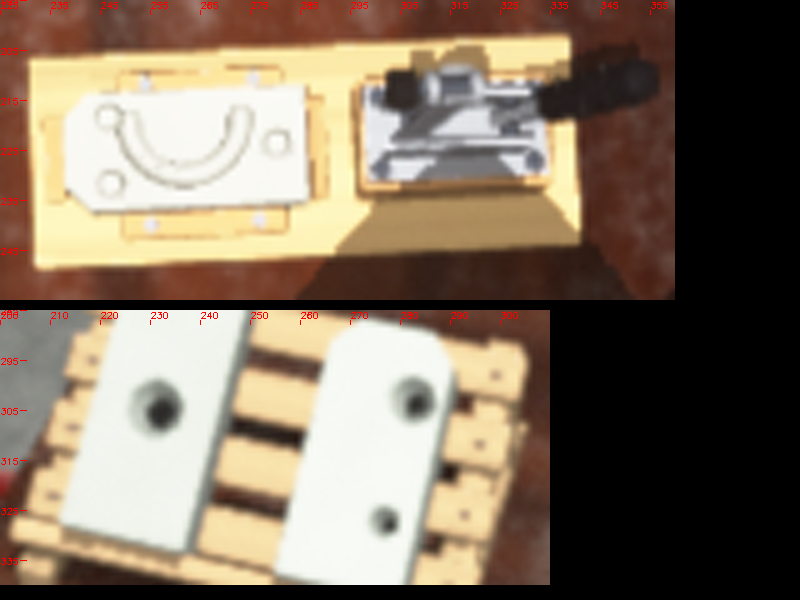

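The crops show the mould_top's upper-face corners clearly: low end at top-image (130,240) and (130,264), cut corners around (162,236)–(166,258). The seat face runs from (238,216) to (286,235), with its cut corners at left, which is world +y. I'll fit the poses on image edges.

```bash
cat > h.py <<'E'
import numpy as np,cv2
from scipy.optimize import minimize
from scipy.ndimage import map_coordinates
from scipy.spatial.transform import Rotation as Rt
def proj(s,P):
    c=P@s["R"].T+s["t"]; p=c@s["intrinsics"].T; return p[:,:2]/p[:,2:]
def outline(z,L=58,W=28,c=12):
    return np.array([[-L,W],[L-c,W],[L,W-c],[L,c-W],[L-c,-W],[-L,-W]])/1e3, z/1e3
def poly(T,z,c=12,W=28):
    xy,z=outline(z,W=W,c=c); n=60
    segs=[];nrm=[]
    for a,b in zip(xy,np.roll(xy,-1,0)):
        k=max(3,int(np.linalg.norm(b-a)/.002)); t=np.linspace(.05,.95,k)[:,None]
        segs.append(a+t*(b-a)); d=b-a; nrm.append(np.tile([-d[1],d[0]]/np.linalg.norm(d),(k,1)))
    q=np.vstack(segs);m=-np.vstack(nrm)
    # inside/outside points in 3D
    f=lambda e:np.c_[q+e*m,np.full(len(q),z)]@T[0].T+T[1]
    return f
def score(T,z,shots,sig=1.0,**k):
    f=poly(T,z,**k); v=0
    for s in shots:
        g=cv2.GaussianBlur(s["color"][...,2].astype(float),(0,0),sig)
        i=proj(s,f(-.0025));o=proj(s,f(.0025))
        a=map_coordinates(g,i[:,::-1].T,order=1,mode="nearest");b=map_coordinates(g,o[:,::-1].T,order=1,mode="nearest")
        v+=np.abs(a-b).clip(0,80).mean()
    return v
def pose(x,y,z,yaw,tilt):  # tilt: x axis raised
    return Rt.from_euler("ZY",[yaw,-tilt],degrees=True).as_matrix(),np.array([x,y,z])
def ray(s,uv,z):
    d=s["R"].T@np.linalg.solve(s["intrinsics"],[*uv,1]);c=-s["R"].T@s["t"]
    return c+d*(z-c[2])/d[2]
def fit(fun,x0,sc):
    best=None
    for sig in(2,1.0):
        r=minimize(lambda p:-fun(x0+p*sc,sig),np.zeros(len(x0)),method="Nelder-Mead",options=dict(initial_simplex=np.vstack([np.zeros(len(x0)),np.eye(len(x0))*(3 if sig==2 else 1)]),xatol=.01,fatol=1e-3,maxiter=800))
        x0=x0+r.x*sc
    return x0,-r.fun
E
python3 - <<'E'
from h import *
from plant import ctrl
S={n:ctrl.snapshot(n) for n in("top","side")};t,sd=S["top"],S["side"]
mm=np.array([.001,.001,.5])
c=np.mean([ray(t,(225+u/5,195+v/5),.042)[:2] for u,v in((85,95),(305,87),(308,200),(95,212))],0)
x0=np.array([*c,90]);print("init",x0)
for nm,sh in(("both",[t,sd]),("top",[t]),("side",[sd])):
    print("seat",nm,*fit(lambda p,s:score(pose(p[0],p[1],.042,p[2],0),42-42,sh,s),x0,mm))
# mould on rack
m0=np.mean([ray(t,(122+u/6,182+v/6),.085)[:2] for u,v in((47,352),(266,350),(266,453),(51,494))],0)
print(m0)
R=pose(0,0,0,-90,33)[0]
o=np.array([*m0,.085])-R@[0,0,.03]
x0=np.array([*o,-90]);print("init",x0)
for nm,sh in(("both",[t,sd]),("top",[t])):
    print("mould",nm,*fit(lambda p,s:score(pose(*p,33),30,sh,s),x0,np.array([.001,.001,.001,.5])))
    print("other",nm,*fit(lambda p,s:score(pose(*p,33),26,sh,s,W=29,c=.5),x0+[.1,0,0,0],np.array([.001,.001,.001,.5])))
E
```

```text
init [ 4.55059488e-01 -4.61852536e-02  9.00000000e+01]
seat both [ 4.57272743e-01 -3.79900485e-02  9.17226216e+01] 93.28480491034992
seat top [ 4.57033853e-01 -3.83094219e-02  9.14825786e+01] 54.198142962572156
seat side [ 4.57594670e-01 -3.56493082e-02  9.20032715e+01] 40.91061133805703
[0.39387295 0.22052031]
init [ 3.93872953e-01  2.04181134e-01  5.98398830e-02 -9.00000000e+01]
mould both [ 3.96172075e-01  2.08346864e-01  5.44101920e-02 -8.85022877e+01] 135.91997395332282
other both [ 4.97117709e-01  2.11809284e-01  5.34124716e-02 -8.78129659e+01] 123.15419943252613
mould top [ 3.94571483e-01  2.04208184e-01  7.16868657e-02 -8.86838856e+01] 69.11291453533583
other top [ 4.94724249e-01  2.08438204e-01  6.70521210e-02 -8.81057515e+01] 63.10123894904448
```

```bash
cat >> h.py <<'E'
def steps(wps):
    """wps: list of (R,t); print creep numbers between consecutive ones"""
    for (Ra,ta),(Rb,tb) in zip(wps,wps[1:]):
        d=Ra.T@(tb-ta)/.1; r=Rt.from_matrix(Ra.T@Rb).as_rotvec()/(np.pi/2)
        print(np.round(d,3).tolist(),np.round(r,3).tolist())
def now():
    from plant import ctrl
    o=ctrl.get_obs(); return Rt.from_euler("xyz",o["orientation"],degrees=True).as_matrix(),np.array(o["tool_pos"])
F=np.diag([-1.,1,-1])
MOULD=(.3962,.2083,.0544,-88.4,33)
E
python3 - <<'E'
from h import *
from scipy.interpolate import CubicSpline
from plant import ctrl
S={n:ctrl.snapshot(n) for n in("top","side")}
ims=[]
for n,(x,y,w,h) in(("top",(122,180,170,100)),("side",(200,215,120,130))):
    im=cv2.resize(S[n]["color"][y:y+h,x:x+w,::-1],None,fx=4.6,fy=4.6,interpolation=cv2.INTER_CUBIC)[:,:400 if n=="x" else 780]
    for T,z,c,W in((pose(*MOULD),30,12,28),(pose(.4973,.2118,.0535,-88,33),26,.1,29),(pose(.4573,-.038,.042,91.7,0),0,12,28)):
        xy,zz=outline(z,W=W,c=c);p=proj(S[n],np.c_[xy,np.full(6,zz)]@T[0].T+T[1])
        p=(p-[x,y]+.5)*4.6; cv2.polylines(im,[np.round(p*16).astype(int)],True,(0,0,255),1,cv2.LINE_AA,4)
    cv2.imwrite(f"pics/ov_{n}.png",im)
P=np.array([now()[1],[.40,-.50,.33],[.50,-.30,.34],[.53,-.08,.34],[.47,.15,.33],[.41,.28,.29]])
L=np.r_[0,np.cumsum(np.linalg.norm(np.diff(P,axis=0),axis=1))]
cs=CubicSpline(L,P);N=11
w=[(Rt.from_euler("xyz",[180,0,-155.67+247.2*k/N],degrees=True).as_matrix(),cs(L[-1]*k/N)) for k in range(N+1)]
R,o=pose(*MOULD)
w.append((R@F,o+R@[0,0,.026+.120]))
print(np.round([a[1] for a in w],2).tolist()); steps(w)
E
```

```text
[[0.28, -0.61, 0.25], [0.34, -0.57, 0.3], [0.4, -0.5, 0.33], [0.45, -0.42, 0.34], [0.49, -0.34, 0.34], [0.51, -0.25, 0.34], [0.53, -0.16, 0.34], [0.53, -0.06, 0.34], [0.51, 0.03, 0.34], [0.48, 0.12, 0.33], [0.45, 0.2, 0.32], [0.41, 0.28, 0.29], [0.39, 0.29, 0.18]]
[-0.787, 0.182, -0.536] [0.0, 0.0, -0.25]
[-0.864, 0.029, -0.279] [-0.0, 0.0, -0.25]
[-0.893, -0.181, -0.103] [0.0, 0.0, -0.25]
[-0.842, -0.414, -0.006] [0.0, 0.0, -0.25]
[-0.707, -0.623, 0.013] [-0.0, 0.0, -0.25]
[-0.523, -0.771, 0.0] [-0.0, 0.0, -0.25]
[-0.334, -0.861, -0.007] [-0.0, 0.0, -0.25]
[-0.14, -0.917, 0.002] [0.0, 0.0, -0.25]
[0.102, -0.926, 0.054] [0.0, 0.0, -0.25]
[0.371, -0.841, 0.151] [-0.0, 0.0, -0.25]
[0.605, -0.637, 0.294] [0.0, 0.0, -0.25]
[0.082, -0.158, 1.132] [-0.0, -0.367, -0.001]
```

View pics/ov_top.png

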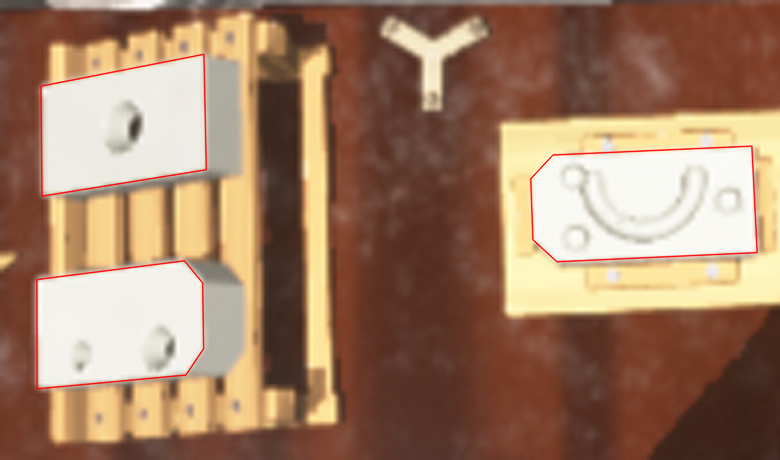

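View pics/ov_side.png

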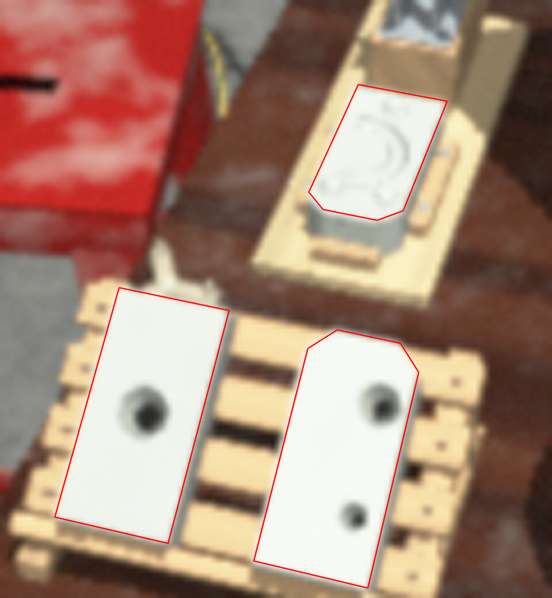

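The overlays match all three blocks within about a pixel in both views: mould_top at (0.396,0.208), seat at (0.457,-0.038). Now moving toward the rack.

```bash
python3 -m creep '[{"grip":0.2,"delta_pos":[-0.787,0.182,-0.536],"rotation":[0,0,-0.25]},{"grip":0.2,"delta_pos":[-0.787,0.182,-0.536],"rotation":[0,0,-0.25]},{"grip":0.2,"delta_pos":[-0.787,0.182,-0.536],"rotation":[0,0,-0.25]},{"grip":0.2,"delta_pos":[-0.787,0.182,-0.536],"rotation":[0,0,-0.25]}]'
python3 -c "
from plant import ctrl;print(ctrl.get_obs()['joint_pos'])"
```

```text
clock: 0.7
tool_pos: [0.3435, -0.5654, 0.3031]
orientation: [-179.9, 0.0, -133.0]
force: [-0.1, -0.8, -0.8]
opening: 0.0703
gripper_force: 0.0
[-4.18743508e+01  1.77020187e+01  3.62651010e+00 -7.55166951e-03
 -7.58266179e+01 -1.10833327e+00]
```

```bash

python3 -m creep '[{"grip":0.2,"delta_pos":[-0.864,0.029,-0.279],"rotation":[0,0,-0.25]},{"grip":0.2,"delta_pos":[-0.864,0.029,-0.279],"rotation":[0,0,-0.25]},{"grip":0.2,"delta_pos":[-0.864,0.029,-0.279],"rotation":[0,0,-0.25]}]' | grep -E "tool|orient"
python3 -m creep '[{"grip":0.2,"delta_pos":[-0.893,-0.181,-0.103],"rotation":[0,0,-0.25]},{"grip":0.2,"delta_pos":[-0.893,-0.181,-0.103],"rotation":[0,0,-0.25]},{"grip":0.2,"delta_pos":[-0.893,-0.181,-0.103],"rotation":[0,0,-0.25]}]' | grep -E "tool|orient"
python3 -m creep '[{"grip":0.2,"delta_pos":[-0.842,-0.414,0],"rotation":[0,0,-0.25]},{"grip":0.2,"delta_pos":[-0.842,-0.414,0],"rotation":[0,0,-0.25]},{"grip":0.2,"delta_pos":[-0.842,-0.414,0],"rotation":[0,0,-0.25]}]' | grep -E "tool|orient"
python3 -m creep '[{"grip":0.2,"delta_pos":[-0.707,-0.623,0],"rotation":[0,0,-0.25]},{"grip":0.2,"delta_pos":[-0.707,-0.623,0],"rotation":[0,0,-0.25]},{"grip":0.2,"delta_pos":[-0.707,-0.623,0],"rotation":[0,0,-0.25]}]' | grep -E "tool|orient"
python3 -m creep '[{"grip":0.2,"delta_pos":[-0.523,-0.771,0],"rotation":[0,0,-0.25]},{"grip":0.2,"delta_pos":[-0.523,-0.771,0],"rotation":[0,0,-0.25]},{"grip":0.2,"delta_pos":[-0.523,-0.771,0],"rotation":[0,0,-0.25]}]' | grep -E "tool|orient"
python3 -m creep '[{"grip":0.2,"delta_pos":[-0.334,-0.861,0],"rotation":[0,0,-0.25]},{"grip":0.2,"delta_pos":[-0.334,-0.861,0],"rotation":[0,0,-0.25]},{"grip":0.2,"delta_pos":[-0.334,-0.861,0],"rotation":[0,0,-0.25]}]' | grep -E "tool|orient"
python3 -m creep '[{"grip":0.2,"delta_pos":[-0.14,-0.917,0],"rotation":[0,0,-0.25]},{"grip":0.2,"delta_pos":[-0.14,-0.917,0],"rotation":[0,0,-0.25]},{"grip":0.2,"delta_pos":[-0.14,-0.917,0],"rotation":[0,0,-0.25]}]' | grep -E "tool|orient"
python3 -m creep '[{"grip":0.2,"delta_pos":[0.102,-0.926,0],"rotation":[0,0,-0.25]},{"grip":0.2,"delta_pos":[0.102,-0.926,0],"rotation":[0,0,-0.25]},{"grip":0.2,"delta_pos":[0.102,-0.926,0],"rotation":[0,0,-0.25]}]' | grep -E "tool|orient"
python3 -c "
from plant import ctrl;print(ctrl.get_obs()['joint_pos'])"
```

```text
tool_pos: [0.4014, -0.4992, 0.3314]
orientation: [-179.9, -0.0, -110.4]
tool_pos: [0.4493, -0.4212, 0.3404]
orientation: [-180.0, 0.0, -87.9]
tool_pos: [0.4874, -0.3353, 0.3396]
orientation: [180.0, 0.1, -65.4]
tool_pos: [0.5146, -0.2451, 0.3396]
orientation: [-180.0, 0.1, -42.9]
tool_pos: [0.5288, -0.1532, 0.3396]
orientation: [-180.0, 0.1, -20.4]
tool_pos: [0.5274, -0.061, 0.3396]
orientation: [-180.0, 0.1, 2.1]
tool_pos: [0.51, 0.0301, 0.3397]
orientation: [-180.0, 0.0, 24.6]
tool_pos: [0.4808, 0.1185, 0.3396]
orientation: [-179.9, 0.0, 47.1]
[ 3.65993126e+01  5.04197422e-01 -1.25293212e+01 -4.78506222e-02
 -7.70086032e+01  1.00531832e+02]
```

```bash
python3 -m creep '[{"grip":0.2,"delta_pos":[0.371,-0.841,0.151],"rotation":[0,0,-0.25]},{"grip":0.2,"delta_pos":[0.371,-0.841,0.151],"rotation":[0,0,-0.25]},{"grip":0.2,"delta_pos":[0.371,-0.841,0.151],"rotation":[0,0,-0.25]}]' | grep -E "tool|orient"
python3 -m creep '[{"grip":0.2,"delta_pos":[0.605,-0.637,0.294],"rotation":[0,0,-0.25]},{"grip":0.2,"delta_pos":[0.605,-0.637,0.294],"rotation":[0,0,-0.25]},{"grip":0.2,"delta_pos":[0.605,-0.637,0.294],"rotation":[0,0,-0.25]}]' | grep -E "tool|orient"
python3 -m creep '[{"grip":0.2,"delta_pos":[0.03,-0.08,0.4],"rotation":[0,-0.367,0]},{"grip":0.2,"delta_pos":[0.03,-0.08,0.4],"rotation":[0,-0.367,0]},{"grip":0.2,"delta_pos":[0.03,-0.08,0.4],"rotation":[0,-0.367,0]},{"grip":0.2,"delta_pos":[0.03,-0.08,0.4],"rotation":[0,-0.367,0]},{"grip":0.2,"delta_pos":[0.03,-0.08,0.4],"rotation":[0,-0.367,0]}]'
python3 - <<'E'
from plant import ctrl
from h import *
print(ctrl.get_obs()['joint_pos'])
R,o=pose(*MOULD)
steps([now(),(R@F,o+R@[0,0,.026+.100]),(R@F,o+R@[0,0,.026])])
E
```

```text
tool_pos: [0.4443, 0.2027, 0.3234]
orientation: [-179.9, 0.1, 69.6]
tool_pos: [0.4058, 0.2812, 0.2931]
orientation: [-179.8, 0.1, 92.1]
clock: 4.2
tool_pos: [0.3993, 0.2827, 0.2524]
orientation: [-179.9, 33.7, 91.8]
force: [-0.5, -0.3, -0.5]
opening: 0.0704
gripper_force: 0.0
[ 68.16697615  17.74465252 -16.09545492  12.74785764 -87.64609863
 109.48951945]
[0.465, -0.051, 0.8] [0.0, 0.007, 0.002]
[-0.0, 0.0, 1.0] [0.0, 0.0, 0.0]
```

```bash
python3 -m creep '[{"grip":0.2,"delta_pos":[0.465,-0.051,0.4],"rotation":[0,0.007,0.002]},{"grip":0.2,"delta_pos":[0.465,-0.051,0.8],"rotation":[0,0.007,0.002]},{"grip":0.2,"delta_pos":[0.465,-0.051,0.8],"rotation":[0,0.007,0.002]},{"grip":0.2,"delta_pos":[0.465,-0.051,0.8],"rotation":[0,0.007,0.002]}]'
python3 - <<'E'
from plant import ctrl
from h import *
print(ctrl.get_obs()['joint_pos'])
R,o=pose(*MOULD)
steps([now(),(R@F,o+R@[0,0,.026])])
s=ctrl.snapshot("top"); a=s["color"][170:290,100:260,::-1]; s=ctrl.snapshot("side");b=s["color"][230:350,180:340,::-1]
cv2.imwrite("pics/pre.png",cv2.resize(np.vstack([a,b]),None,fx=2.5,fy=2.5,interpolation=cv2.INTER_CUBIC))
E
```

```text
clock: 4.6
tool_pos: [0.395, 0.2763, 0.1633]
orientation: [179.9, 32.5, 91.5]
force: [-0.2, 0.9, 0.4]
opening: 0.0698
gripper_force: 0.0
[ 68.12174351  21.3588575  -23.27177626  12.79625434 -75.977678
 106.87788589]
[0.013, -0.008, 1.024] [0.001, -0.006, -0.001]
```

View pics/pre.png

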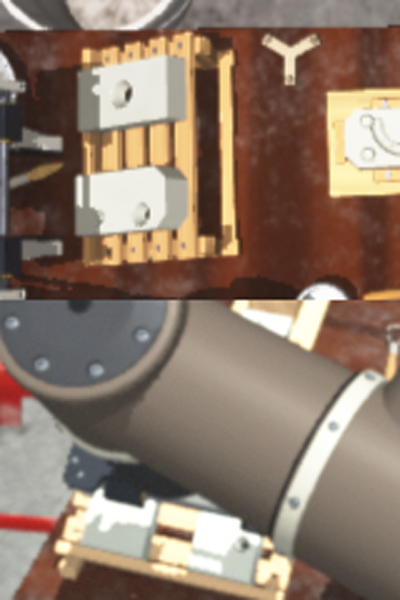

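The fingers, at left, straddle mould_top: finger rows are about 143 and 248, with the mould between at 170–232. Descending along the slope normal.

```bash
python3 -m creep '[{"grip":0.2,"delta_pos":[0.013,-0.008,0.3],"rotation":[0,-0.006,0]},{"grip":0.2,"delta_pos":[0.013,-0.008,0.6],"rotation":[0,-0.006,0]},{"grip":0.2,"delta_pos":[0.013,-0.008,0.8],"rotation":[0,-0.006,0]},{"grip":0.2,"delta_pos":[0.013,-0.008,0.9],"rotation":[0,-0.006,0]},{"grip":0.2,"delta_pos":[0.013,-0.008,0.9],"rotation":[0,-0.006,0]}]'
python3 - <<'E'
from h import *
R,o=pose(*MOULD)
steps([now(),(R@F,o+R@[0,0,.026])])
E
```

```text
clock: 5.2
tool_pos: [0.3957, 0.2303, 0.0871]
orientation: [179.9, 32.9, 91.6]
force: [-0.3, 0.3, 0.4]
opening: 0.0702
gripper_force: 0.0
[-0.007, -0.002, 0.134] [0.001, -0.001, -0.0]
```

```bash
python3 -m creep '[{"grip":0.2,"delta_pos":[0,0,0.06],"rotation":[0,0,0]},{"grip":0.2,"delta_pos":[0,0,0.12],"rotation":[0,0,0]},{"grip":0.2,"delta_pos":[0,0,0.12],"rotation":[0,0,0]}]'
python3 -m creep '[{"grip":0.35,"delta_pos":[0,0,0],"rotation":[0,0,0]},{"grip":0.35,"delta_pos":[0,0,0],"rotation":[0,0,0]},{"grip":1,"delta_pos":[0,0,0],"rotation":[0,0,0]},{"grip":1,"delta_pos":[0,0,0],"rotation":[0,0,0]},{"grip":1,"delta_pos":[0,0,0],"rotation":[0,0,0]}]'
python3 -m creep '[{"grip":1,"delta_pos":[0,0,0],"rotation":[0,0,0]},{"grip":1,"delta_pos":[0,0,0],"rotation":[0,0,0]},{"grip":1,"delta_pos":[0,0,0],"rotation":[0,0,0]}]'
```

```text
clock: 5.5
tool_pos: [0.3956, 0.2238, 0.0766]
orientation: [179.9, 32.9, 91.6]
force: [-0.0, -0.2, 0.6]
opening: 0.0702
gripper_force: 0.0
clock: 6.0
tool_pos: [0.3958, 0.2242, 0.0769]
orientation: [179.9, 32.9, 91.6]
force: [-0.6, 1.3, 2.3]
opening: 0.0557
gripper_force: 30.0
clock: 6.3
tool_pos: [0.3958, 0.2242, 0.0768]
orientation: [179.9, 32.9, 91.6]
force: [-1.0, 2.6, 3.4]
opening: 0.0559
gripper_force: 30.0
```

```bash
python3 - <<'E'
from h import *
R,o=pose(*MOULD);a,t=now()
print("mould in tool at grasp",a.T@(o-t),Rt.from_matrix(a.T@R@F).as_rotvec(degrees=True))
E
python3 -m creep '[{"grip":1,"delta_pos":[0,0,-0.05],"rotation":[0,0,0]},{"grip":1,"delta_pos":[0,0,-0.2],"rotation":[0,0,0]},{"grip":1,"delta_pos":[0,0,-0.5],"rotation":[0,0,0]},{"grip":1,"delta_pos":[0,0,-0.8],"rotation":[0,0,0]},{"grip":1,"delta_pos":[0,0,-1],"rotation":[0,0,0]}]'
python3 -m creep '[{"grip":1,"delta_pos":[0.2,0,-0.3],"rotation":[0,0.09,0]},{"grip":1,"delta_pos":[0.4,0,-0.6],"rotation":[0,0.18,0]},{"grip":1,"delta_pos":[0.5,0,-0.8],"rotation":[0,0.27,0]},{"grip":1,"delta_pos":[0.5,0,-0.8],"rotation":[0,0.366,0]},{"grip":1,"delta_pos":[0.5,0,-0.8],"rotation":[0,0.366,0]}]'
python3 - <<'E'
from h import *
a,t=now()
N=8;e=np.array([.457,-.038,.26])
w=[(a,t)]+[(Rt.from_euler("xyz",[180,0,91.6-179.9*k/N],degrees=True).as_matrix(),t+(e-t)*k/N) for k in range(1,N+1)]
steps(w)
E
```

```text
mould in tool at grasp [-0.00112082 -0.00010291  0.02746455] [ 0.14852316 -0.07832266  0.02192828]
clock: 6.8
tool_pos: [0.394, 0.2795, 0.162]
orientation: [179.9, 32.9, 91.6]
force: [-0.2, 0.3, -2.3]
opening: 0.0556
gripper_force: 30.0
clock: 7.3
tool_pos: [0.3908, 0.3621, 0.2021]
orientation: [179.9, -0.4, 91.6]
force: [-0.0, -0.2, -1.0]
opening: 0.0556
gripper_force: 30.0
[-0.502, 0.069, -0.076] [0.0, -0.005, 0.249]
[-0.438, 0.256, -0.072] [-0.0, -0.0, 0.25]
[-0.307, 0.404, -0.072] [-0.0, -0.0, 0.25]
[-0.129, 0.49, -0.072] [0.0, -0.0, 0.25]
[0.068, 0.502, -0.072] [-0.0, -0.0, 0.25]
[0.255, 0.438, -0.072] [0.0, -0.0, 0.25]
[0.403, 0.307, -0.072] [0.0, -0.0, 0.25]
[0.49, 0.129, -0.072] [-0.0, -0.0, 0.25]
```

```bash

python3 -m creep '[{"grip":1,"delta_pos":[-0.502,0.069,-0.076],"rotation":[0,-0.005,0.249]},{"grip":1,"delta_pos":[-0.502,0.069,-0.076],"rotation":[0,-0.005,0.249]},{"grip":1,"delta_pos":[-0.502,0.069,-0.076],"rotation":[0,-0.005,0.249]}]' | grep -E "tool|orient"
python3 -m creep '[{"grip":1,"delta_pos":[-0.438,0.256,-0.072],"rotation":[0,0,0.25]},{"grip":1,"delta_pos":[-0.438,0.256,-0.072],"rotation":[0,0,0.25]},{"grip":1,"delta_pos":[-0.438,0.256,-0.072],"rotation":[0,0,0.25]}]' | grep -E "tool|orient"
python3 -m creep '[{"grip":1,"delta_pos":[-0.307,0.404,-0.072],"rotation":[0,0,0.25]},{"grip":1,"delta_pos":[-0.307,0.404,-0.072],"rotation":[0,0,0.25]},{"grip":1,"delta_pos":[-0.307,0.404,-0.072],"rotation":[0,0,0.25]}]' | grep -E "tool|orient"
python3 -m creep '[{"grip":1,"delta_pos":[-0.129,0.49,-0.072],"rotation":[0,0,0.25]},{"grip":1,"delta_pos":[-0.129,0.49,-0.072],"rotation":[0,0,0.25]},{"grip":1,"delta_pos":[-0.129,0.49,-0.072],"rotation":[0,0,0.25]}]' | grep -E "tool|orient"
python3 -m creep '[{"grip":1,"delta_pos":[0.068,0.502,-0.072],"rotation":[0,0,0.25]},{"grip":1,"delta_pos":[0.068,0.502,-0.072],"rotation":[0,0,0.25]},{"grip":1,"delta_pos":[0.068,0.502,-0.072],"rotation":[0,0,0.25]}]' | grep -E "tool|orient"
python3 -m creep '[{"grip":1,"delta_pos":[0.255,0.438,-0.072],"rotation":[0,0,0.25]},{"grip":1,"delta_pos":[0.255,0.438,-0.072],"rotation":[0,0,0.25]},{"grip":1,"delta_pos":[0.255,0.438,-0.072],"rotation":[0,0,0.25]}]' | grep -E "tool|orient"
python3 -m creep '[{"grip":1,"delta_pos":[0.403,0.307,-0.072],"rotation":[0,0,0.25]},{"grip":1,"delta_pos":[0.403,0.307,-0.072],"rotation":[0,0,0.25]},{"grip":1,"delta_pos":[0.403,0.307,-0.072],"rotation":[0,0,0.25]}]' | grep -E "tool|orient"
python3 -m creep '[{"grip":1,"delta_pos":[0.49,0.129,-0.072],"rotation":[0,0,0.25]},{"grip":1,"delta_pos":[0.49,0.129,-0.072],"rotation":[0,0,0.25]},{"grip":1,"delta_pos":[0.49,0.129,-0.072],"rotation":[0,0,0.25]}]'
python3 - <<'E'
from h import *
from plant import ctrl
print(ctrl.get_obs()['joint_pos'])
G=np.array([-.0011,-.0001,.0275]) # mould origin in tool
T=pose(.4573,-.038,.042,91.7,0); R=T[0]@F
tgt=lambda h:(R,T[1]+[0,0,h]-R@G)
steps([now(),tgt(.1),tgt(.04),tgt(.01),tgt(0)])
E
```

```text
tool_pos: [0.3995, 0.312, 0.2081]
orientation: [179.8, 0.5, 68.8]
tool_pos: [0.4078, 0.2621, 0.2155]
orientation: [179.7, 0.4, 46.3]
tool_pos: [0.4162, 0.2121, 0.223]
orientation: [179.5, 0.3, 23.8]
tool_pos: [0.4245, 0.1622, 0.2306]
orientation: [179.5, 0.1, 1.3]
tool_pos: [0.4328, 0.1124, 0.2381]
orientation: [179.5, -0.1, -21.2]
tool_pos: [0.4411, 0.0625, 0.2456]
orientation: [179.5, -0.3, -43.7]
tool_pos: [0.4494, 0.0126, 0.2532]
orientation: [179.7, -0.4, -66.2]
clock: 9.7
tool_pos: [0.4577, -0.0373, 0.2607]
orientation: [179.8, -0.5, -88.7]
force: [1.1, -0.6, -2.5]
opening: 0.0559
gripper_force: 30.0
[ 20.39198468  -0.73417573 -24.26258235   0.46052769 -66.78392554
 -19.29272951]
[0.01, 0.003, 0.912] [0.002, -0.006, -0.005]
[0.0, 0.0, 0.6] [0.0, 0.0, 0.0]
[0.0, 0.0, 0.3] [0.0, 0.0, 0.0]
[0.0, 0.0, 0.1] [0.0, 0.0, 0.0]
```

```bash

python3 -m creep '[{"grip":1,"delta_pos":[0.01,0.003,0.4],"rotation":[0.002,-0.006,-0.005]},{"grip":1,"delta_pos":[0.01,0.003,0.8],"rotation":[0.002,-0.006,-0.005]},{"grip":1,"delta_pos":[0.01,0.003,0.91],"rotation":[0.002,-0.006,-0.005]},{"grip":1,"delta_pos":[0.01,0.003,0.91],"rotation":[0.002,-0.006,-0.005]}]'
python3 -m creep '[{"grip":1,"delta_pos":[0,0,0.3],"rotation":[0,0,0]},{"grip":1,"delta_pos":[0,0,0.6],"rotation":[0,0,0]},{"grip":1,"delta_pos":[0,0,0.6],"rotation":[0,0,0]},{"grip":1,"delta_pos":[0,0,0.6],"rotation":[0,0,0]}]'
python3 - <<'E'
from h import *
from plant import ctrl
G=np.array([-.0011,-.0001,.0275]) 
T=pose(.4573,-.038,.042,91.7,0); R=T[0]@F
tgt=lambda h:(R,T[1]+[0,0,h]-R@G)
steps([now(),tgt(.01),tgt(0)])
a,t=now(); m=t+a@G; print("mould expected",m)
t=ctrl.snapshot("top");s=ctrl.snapshot("side")
v=[]
for S,(x,y,w,h) in((t,(215,180,160,90)),(s,(230,150,120,130))):
    im=cv2.resize(S["color"][y:y+h,x:x+w,::-1],None,fx=3.3,fy=3.3,interpolation=cv2.INTER_CUBIC)
    for z in(30,0):
        xy,zz=outline(z);p=(proj(S,np.c_[xy,np.full(6,zz)]@(a@F).T+m)-[x,y]+.5)*3.3
        cv2.polylines(im,[np.round(p*16).astype(int)],True,(0,0,255),1,cv2.LINE_AA,4)
    v.append(im[:,:400] if len(v) else im)
o=np.zeros((730,530,3),np.uint8)
o[:v[0].shape[0],:v[0].shape[1]]=v[0]; o[299:299+v[1].shape[0],:v[1].shape[1]]=v[1]
cv2.imwrite("pics/hold.png",cv2.resize(o,None,fx=.82,fy=.82))
E
```

```text
clock: 10.1
tool_pos: [0.4569, -0.038, 0.1689]
orientation: [179.9, -0.0, -87.8]
force: [0.5, -0.1, -1.6]
opening: 0.0558
gripper_force: 30.0
clock: 10.5
tool_pos: [0.4594, -0.0372, 0.1119]
orientation: [-179.8, 0.1, -87.7]
force: [0.5, -0.6, -1.0]
opening: 0.0557
gripper_force: 30.0
[0.018, 0.024, 0.324] [-0.003, 0.001, 0.006]
[0.0, 0.0, 0.1] [0.0, 0.0, 0.0]
mould expected [ 0.45959777 -0.03607566  0.08438778]
```

View pics/hold.png

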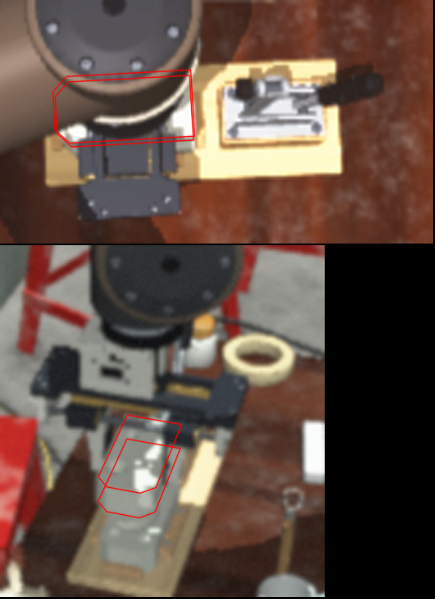

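The held mould's front end and cut corners agree with the predicted outline (side view near (130,500)). Lowering to 10 mm above the seat, with a lateral correction.

```bash

python3 -m creep '[{"grip":1,"delta_pos":[0.018,0.024,0.12],"rotation":[-0.003,0.001,0.006]},{"grip":1,"delta_pos":[0.018,0.024,0.24],"rotation":[-0.003,0.001,0.006]},{"grip":1,"delta_pos":[0.018,0.024,0.3],"rotation":[-0.003,0.001,0.006]},{"grip":1,"delta_pos":[0.018,0.024,0.3],"rotation":[-0.003,0.001,0.006]}]'
python3 - <<'E'
from h import *
G=np.array([-.0011,-.0001,.0275]) 
T=pose(.4573,-.038,.042,91.7,0); R=T[0]@F
steps([now(),(R,T[1]-R@G)])
E
```

```text
clock: 11.0
tool_pos: [0.4556, -0.0395, 0.0797]
orientation: [179.8, -0.0, -88.3]
force: [0.3, 0.6, -1.5]
opening: 0.0556
gripper_force: 30.0
[-0.003, -0.016, 0.102] [0.002, -0.0, -0.0]
```

```bash

python3 -m creep '[{"grip":1,"delta_pos":[0,-0.01,0],"rotation":[0.002,0,0]},{"grip":1,"delta_pos":[0,-0.01,0.02],"rotation":[0.002,0,0]},{"grip":1,"delta_pos":[0,-0.01,0.04],"rotation":[0.002,0,0]},{"grip":1,"delta_pos":[0,-0.01,0.04],"rotation":[0.002,0,0]}]'
python3 - <<'E'
from h import *
G=np.array([-.0011,-.0001,.0275]) 
T=pose(.4573,-.038,.042,91.7,0); R=T[0]@F
steps([now(),(R,T[1]-R@G)])
E
```

```text
clock: 11.4
tool_pos: [0.457, -0.0392, 0.0762]
orientation: [-179.9, 0.0, -88.3]
force: [-0.2, 0.3, -1.6]
opening: 0.0559
gripper_force: 30.0
[-0.001, -0.002, 0.067] [-0.001, 0.0, -0.0]
```

Aligned, with 6.7 mm to go. Lowering about 1 mm per row while watching the force.

```bash

python3 -m creep '[{"grip":1,"delta_pos":[0,0,0.01],"rotation":[0,0,0]},{"grip":1,"delta_pos":[0,0,0.02],"rotation":[0,0,0]},{"grip":1,"delta_pos":[0,0,0.03],"rotation":[0,0,0]},{"grip":1,"delta_pos":[0,0,0.03],"rotation":[0,0,0]}]'
python3 -m creep '[{"grip":1,"delta_pos":[0,0,0.01],"rotation":[0,0,0]},{"grip":1,"delta_pos":[0,0,0.02],"rotation":[0,0,0]},{"grip":1,"delta_pos":[0,0,0.02],"rotation":[0,0,0]}]'
```

```text
clock: 11.8
tool_pos: [0.457, -0.0393, 0.0731]
orientation: [-179.9, 0.0, -88.3]
force: [0.5, -0.7, -2.3]
opening: 0.0554
gripper_force: 30.0
clock: 12.1
tool_pos: [0.457, -0.0393, 0.0711]
orientation: [-179.9, 0.0, -88.3]
force: [-0.3, 0.2, -1.0]
opening: 0.0556
gripper_force: 30.0
```

```bash

python3 -m creep '[{"grip":1,"delta_pos":[0,0,0.005],"rotation":[0,0,0]},{"grip":1,"delta_pos":[0,0,0.01],"rotation":[0,0,0]},{"grip":1,"delta_pos":[0,0,0.01],"rotation":[0,0,0]}]'
python3 -m creep '[{"grip":1,"delta_pos":[0,0,0.005],"rotation":[0,0,0]},{"grip":1,"delta_pos":[0,0,0.01],"rotation":[0,0,0]},{"grip":1,"delta_pos":[0,0,0.01],"rotation":[0,0,0]}]'
```

```text
clock: 12.4
tool_pos: [0.4571, -0.0392, 0.0702]
orientation: [-179.9, 0.0, -88.3]
force: [0.0, 0.1, -1.2]
opening: 0.0563
gripper_force: 30.0
clock: 12.7
tool_pos: [0.4571, -0.0392, 0.0692]
orientation: [-179.9, 0.0, -88.3]
force: [-0.3, 0.6, -2.3]
opening: 0.0562
gripper_force: 30.0
```

```bash

python3 -m creep '[{"grip":1,"delta_pos":[0,0,0.005],"rotation":[0,0,0]},{"grip":1,"delta_pos":[0,0,0.01],"rotation":[0,0,0]},{"grip":1,"delta_pos":[0,0,0.01],"rotation":[0,0,0]}]'|grep -E "tool|force:"
python3 -m creep '[{"grip":1,"delta_pos":[0,0,0.005],"rotation":[0,0,0]},{"grip":1,"delta_pos":[0,0,0.01],"rotation":[0,0,0]},{"grip":1,"delta_pos":[0,0,0.01],"rotation":[0,0,0]}]'|grep -E "tool|force:"
```

```text
tool_pos: [0.4571, -0.0392, 0.0684]
force: [-0.4, -0.2, 0.4]
gripper_force: 30.0
tool_pos: [0.4572, -0.0392, 0.0681]
force: [-4.2, 2.6, 12.5]
gripper_force: 30.0
```

Contact came at the expected height, so the keys are engaged. Releasing and retreating straight up.

```bash

python3 -m creep '[{"grip":0.3,"delta_pos":[0,0,0],"rotation":[0,0,0]},{"grip":0.3,"delta_pos":[0,0,0],"rotation":[0,0,0]},{"grip":0.2,"delta_pos":[0,0,0],"rotation":[0,0,0]},{"grip":0.2,"delta_pos":[0,0,0],"rotation":[0,0,0]}]'
python3 -m creep '[{"grip":0.2,"delta_pos":[0,0,-0.1],"rotation":[0,0,0]},{"grip":0.2,"delta_pos":[0,0,-0.4],"rotation":[0,0,0]},{"grip":0.2,"delta_pos":[0,0,-0.7],"rotation":[0,0,0]},{"grip":0.2,"delta_pos":[0,0,-1],"rotation":[0,0,0]},{"grip":0.2,"delta_pos":[0,0,-1],"rotation":[0,0,0]}]'
python3 -m creep '[{"grip":0.6,"delta_pos":[0,0,-0.5],"rotation":[0,0,0]},{"grip":1,"delta_pos":[0,0,-1],"rotation":[0,0,0]},{"grip":1,"delta_pos":[0,0,-1],"rotation":[0,0,0]}]'
python3 - <<'E'
from h import *
from plant import ctrl
t=ctrl.snapshot("top");s=ctrl.snapshot("side")
x0=np.array([.4573,-.038,.072,91.7])
for nm,sh in (("side",[s]),("both",[s,t])):
    print(nm,*fit(lambda p,g:score(pose(*p,0),0,sh,g),x0,np.array([.001,.001,.001,.5])))
v=[]
for S,(x,y,w,h) in((t,(215,180,160,90)),(s,(240,150,80,130))):
    v.append(cv2.resize(S["color"][y:y+h,x:x+w,::-1],None,fx=4,fy=4,interpolation=cv2.INTER_CUBIC))
o=np.zeros((520,640+0,3),np.uint8); 
o[:520,:320]=v[1]; o[:180,320:]=cv2.resize(v[0],(320,180)); cv2.imwrite("pics/placed.png",o)
E
```

```text
clock: 13.7
tool_pos: [0.4571, -0.0393, 0.0672]
orientation: [-179.9, 0.0, -88.3]
force: [0.6, 0.0, -0.2]
opening: 0.0688
gripper_force: 0.0
clock: 14.2
tool_pos: [0.4594, -0.0388, 0.1719]
orientation: [-179.5, 0.1, -88.3]
force: [-0.2, -0.2, 0.4]
opening: 0.0703
gripper_force: 0.0
clock: 14.5
tool_pos: [0.4599, -0.0391, 0.2743]
orientation: [-179.3, 0.1, -88.3]
force: [-0.7, 1.5, -0.4]
opening: 0.0519
gripper_force: 0.0
side [4.38606832e-01 2.65516708e-02 1.30170348e-01 9.20034385e+01] 34.66456663089405
both [ 4.58158179e-01 -3.81438975e-02  7.96204919e-02  9.22733463e+01] 64.62712321854777
```

View pics/placed.png

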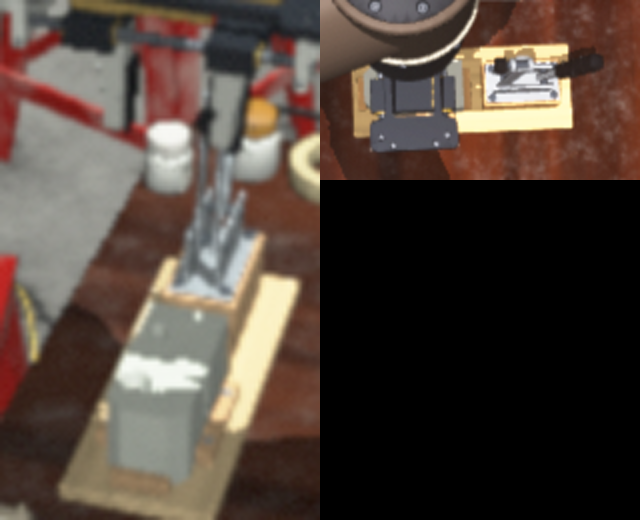

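The picture shows the top sitting squarely on the bottom half (side view (165,400)), with no gap or skew visible. Next the clamp: closing the fingers and moving above the gap in front of the grip.

```bash
cat >> h.py <<'E'
JR,JO=pose(.4573,-.038,0,91.7,0); RT=JR@F
def jt(x,z,y=0): return RT,JO+JR@np.array([x,y,z])/1e3   # TCP target in jig mm
def press(th,s):
    a=np.radians(th);u=np.array([-np.cos(a),np.sin(a)]);n=np.array([np.sin(a),np.cos(a)])
    p=np.array([-150,95])+s*u+12*n
    return jt(p[0]+9.5,p[1]+22)
E
python3 - <<'E'
from h import *
steps([now(),jt(-75,270),jt(-150,270),jt(-150,192)])
E
```

```text
[0.739, -0.003, -0.015] [-0.003, 0.001, -0.0]
[0.75, 0.0, 0.0] [0.0, 0.0, 0.0]
[0.0, 0.0, 0.78] [0.0, 0.0, 0.0]
```

```bash

python3 -m creep '[{"grip":1,"delta_pos":[0.4,0,-0.04],"rotation":[-0.003,0,0]},{"grip":1,"delta_pos":[0.74,0,-0.04],"rotation":[-0.003,0,0]},{"grip":1,"delta_pos":[0.74,0,-0.04],"rotation":[-0.003,0,0]}]'
python3 -m creep '[{"grip":1,"delta_pos":[0.4,0,0],"rotation":[0,0,0]},{"grip":1,"delta_pos":[0.75,0,0],"rotation":[0,0,0]},{"grip":1,"delta_pos":[0.75,0,0],"rotation":[0,0,0]},{"grip":1,"delta_pos":[0.75,0,0],"rotation":[0,0,0]}]'
python3 - <<'E'
from h import *
from plant import ctrl
t=ctrl.snapshot("top");s=ctrl.snapshot("side")
for z0 in (.070,.072,.074):
  print(z0,[f(lambda p,g:0) if 0 else np.round(fit(lambda p,g:score(pose(p[0],p[1],z0,p[2],0),0,sh,g),np.array([.4573,-.038,91.7]),np.array([.001,.001,.5]))[0],4).tolist() for f,sh in((0,[t]),(0,[s]),(0,[t,s]))])
for z0 in (.072,): # parting-height scan
  pass
steps([now(),jt(-150,192)])
o=np.hstack([cv2.resize(S["color"][y:y+h,x:x+w,::-1],(400,int(400*h/w)),interpolation=cv2.INTER_CUBIC)[:560] for S,x,y,w,h in((t,220,160,140,130*140//100),(s,240,150,100,130))][::1] if 0 else [cv2.resize(S["color"][y:y+130,x:x+100,::-1],(400,520),interpolation=cv2.INTER_CUBIC) for S,x,y in((t,230,160),(s,240,150))])
cv2.imwrite("pics/clampin.png",o)
E
```

```text
clock: 14.9
tool_pos: [0.4579, -0.1156, 0.2697]
orientation: [179.6, -0.0, -88.5]
force: [-1.0, -0.2, -0.5]
opening: 0.0196
gripper_force: 0.0
clock: 15.3
tool_pos: [0.4603, -0.1885, 0.2698]
orientation: [179.7, 0.0, -88.4]
force: [-0.4, 0.5, 0.2]
opening: 0.0004
gripper_force: 0.0
0.07 [[0.4574, -0.0386, 90.6321], [0.4587, -0.0357, 94.3225], [0.4578, -0.0377, 92.0098]]
0.072 [[0.4571, -0.0385, 90.6353], [0.4581, -0.0334, 94.2278], [0.4574, -0.0371, 92.1027]]
0.074 [[0.4568, -0.0385, 90.7044], [0.4573, -0.0312, 94.1556], [0.457, -0.0366, 92.1067]]
[0.004, -0.014, 0.785] [0.003, 0.0, -0.0]
```

Numerically, the placed top sits over the seat to about 1 mm in each camera. Descending into the gap.

```bash

python3 -m creep '[{"grip":1,"delta_pos":[0,-0.014,0.2],"rotation":[0.003,0,0]},{"grip":1,"delta_pos":[0,-0.014,0.4],"rotation":[0.003,0,0]},{"grip":1,"delta_pos":[0,-0.014,0.6],"rotation":[0.003,0,0]},{"grip":1,"delta_pos":[0,-0.014,0.78],"rotation":[0.003,0,0]},{"grip":1,"delta_pos":[0,-0.014,0.78],"rotation":[0.003,0,0]}]'
python3 - <<'E'
from h import *
steps([now()]+[press(a,b) for a,b in((67,75),(55,79),(43,83),(31,87),(20,91),(10,95),(3,98),(0,99),(-2,99))])
E
```

```text
clock: 15.9
tool_pos: [0.4608, -0.1869, 0.191]
orientation: [179.8, 0.1, -88.3]
force: [-0.5, 0.1, 0.2]
opening: 0.0002
gripper_force: 0.0
[0.098, -0.009, 0.002] [0.002, 0.001, 0.001]
[0.172, -0.0, 0.021] [0.0, 0.0, 0.0]
[0.17, 0.0, 0.062] [0.0, 0.0, 0.0]
[0.159, -0.0, 0.103] [0.0, 0.0, 0.0]
[0.13, -0.0, 0.127] [0.0, 0.0, 0.0]
[0.101, -0.0, 0.141] [0.0, 0.0, 0.0]
[0.058, -0.0, 0.112] [0.0, 0.0, 0.0]
[0.018, 0.0, 0.051] [0.0, 0.0, 0.0]
[0.004, -0.0, 0.035] [0.0, 0.0, 0.0]
```

```bash

python3 -m creep '[{"grip":1,"delta_pos":[0.05,-0.009,0],"rotation":[0,0,0]},{"grip":1,"delta_pos":[0.1,-0.009,0],"rotation":[0,0,0]},{"grip":1,"delta_pos":[0.15,-0.009,0.005],"rotation":[0,0,0]},{"grip":1,"delta_pos":[0.21,-0.009,0.015],"rotation":[0,0,0]},{"grip":1,"delta_pos":[0.27,-0.009,0.023],"rotation":[0,0,0]}]' | grep -E "tool|force:"
python3 -m creep '[{"grip":1,"delta_pos":[0.06,0,0.02],"rotation":[0,0,0]},{"grip":1,"delta_pos":[0.115,0,0.04],"rotation":[0,0,0]},{"grip":1,"delta_pos":[0.17,0,0.062],"rotation":[0,0,0]}]' | grep -E "tool|force:"
python3 - <<'E'
from h import *
steps([now()]+[press(a,b) for a,b in((43,83),(31,87))])
E
```

```text
tool_pos: [0.4644, -0.2146, 0.1913]
force: [0.4, 6.8, -1.0]
gripper_force: 2.7
tool_pos: [0.4648, -0.2319, 0.1851]
force: [0.3, 6.4, 0.6]
gripper_force: 2.4
[-0.01, 0.017, 0.027] [-0.002, 0.001, -0.0]
[0.159, -0.0, 0.103] [0.0, 0.0, 0.0]
```

The handle yields at about 6.5 N. Continuing along the arc.

```bash

python3 -m creep '[{"grip":1,"delta_pos":[0.05,0.015,0.045],"rotation":[0,0,0]},{"grip":1,"delta_pos":[0.1,0.015,0.085],"rotation":[0,0,0]},{"grip":1,"delta_pos":[0.15,0.015,0.13],"rotation":[0,0,0]}]' | grep -E "tool|force:"
python3 -m creep '[{"grip":1,"delta_pos":[0.045,0,0.045],"rotation":[0,0,0]},{"grip":1,"delta_pos":[0.09,0,0.085],"rotation":[0,0,0]},{"grip":1,"delta_pos":[0.13,0,0.127],"rotation":[0,0,0]}]' | grep -E "tool|force:"
python3 -m creep '[{"grip":1,"delta_pos":[0.035,0,0.045],"rotation":[0,0,0]},{"grip":1,"delta_pos":[0.07,0,0.09],"rotation":[0,0,0]},{"grip":1,"delta_pos":[0.1,0,0.141],"rotation":[0,0,0]}]' | grep -E "tool|force:"
python3 - <<'E'
from h import *
steps([now()]+[press(a,b) for a,b in((10,95),(3,98),(0,99),(-2,99))])
E
```

```text
tool_pos: [0.4644, -0.2472, 0.1726]
force: [-0.4, 5.9, 3.8]
gripper_force: 2.2
tool_pos: [0.4641, -0.2605, 0.1592]
force: [0.1, 4.0, 2.6]
gripper_force: 1.9
tool_pos: [0.4642, -0.2705, 0.1446]
force: [0.7, 3.7, 3.3]
gripper_force: 1.8
[-0.007, 0.0, -0.007] [-0.001, 0.0, -0.0]
[0.058, -0.0, 0.112] [0.0, 0.0, 0.0]
[0.018, 0.0, 0.051] [0.0, 0.0, 0.0]
[0.004, -0.0, 0.035] [0.0, 0.0, 0.0]
```

```bash

python3 -m creep '[{"grip":1,"delta_pos":[0.02,0,0.03],"rotation":[0,0,0]},{"grip":1,"delta_pos":[0.04,0,0.06],"rotation":[0,0,0]},{"grip":1,"delta_pos":[0.055,0,0.09],"rotation":[0,0,0]},{"grip":1,"delta_pos":[0.055,0,0.1],"rotation":[0,0,0]}]' | grep -E "tool|force:"
python3 -m creep '[{"grip":1,"delta_pos":[0.01,0,0.02],"rotation":[0,0,0]},{"grip":1,"delta_pos":[0.015,0,0.04],"rotation":[0,0,0]},{"grip":1,"delta_pos":[0.015,0,0.04],"rotation":[0,0,0]}]' | grep -E "tool|force:"
```

```text
tool_pos: [0.4644, -0.276, 0.1347]
force: [-0.3, 0.6, 3.9]
gripper_force: 1.7
tool_pos: [0.4644, -0.2772, 0.1307]
force: [1.4, 0.4, 0.4]
gripper_force: 0.1
```

```bash

python3 -m creep '[{"grip":1,"delta_pos":[0,0,0.01],"rotation":[0,0,0]},{"grip":1,"delta_pos":[0,0,0.02],"rotation":[0,0,0]},{"grip":1,"delta_pos":[0,0,0.02],"rotation":[0,0,0]}]' | grep -E "tool|force:"
python3 -m creep '[{"grip":1,"delta_pos":[0,0,0.01],"rotation":[0,0,0]},{"grip":1,"delta_pos":[0,0,0.015],"rotation":[0,0,0]},{"grip":1,"delta_pos":[0,0,0.015],"rotation":[0,0,0]}]' | grep -E "tool|force:"
```

```text
tool_pos: [0.4645, -0.2773, 0.1303]
force: [-3.6, 4.6, 14.0]
gripper_force: 7.1
tool_pos: [0.4646, -0.2773, 0.1301]
force: [-8.3, 7.2, 26.0]
gripper_force: 12.9
```

There's a firm stop at level, consistent with 1.19 rad. One bit more press, then retreat and look.

```bash

python3 -m creep '[{"grip":1,"delta_pos":[0,0,0.01],"rotation":[0,0,0]},{"grip":1,"delta_pos":[0,0,0.02],"rotation":[0,0,0]},{"grip":1,"delta_pos":[0,0,0.02],"rotation":[0,0,0]}]' | grep -E "tool|force:"
python3 -m creep '[{"grip":1,"delta_pos":[0,0,-0.1],"rotation":[0,0,0]},{"grip":1,"delta_pos":[0,0,-0.5],"rotation":[0,0,0]},{"grip":1,"delta_pos":[0,0,-1],"rotation":[0,0,0]},{"grip":1,"delta_pos":[0,0,-1],"rotation":[0,0,0]}]' | grep -E "tool|force:"
python3 -m creep '[{"grip":1,"delta_pos":[0.5,0,-0.5],"rotation":[0,0,0]},{"grip":1,"delta_pos":[1,0,-0.8],"rotation":[0,0,0]},{"grip":1,"delta_pos":[1,0,-0.8],"rotation":[0,0,0]},{"grip":1,"delta_pos":[1,0,-0.8],"rotation":[0,0,0]}]'
python3 - <<'E'
from h import *
from plant import ctrl
t=ctrl.snapshot("top");s=ctrl.snapshot("side")
o=np.zeros((590,780,3),np.uint8)
a=cv2.resize(t["color"][175:275,120:380,::-1],None,fx=3,fy=3,interpolation=cv2.INTER_CUBIC); o[:300,:780]=a
b=cv2.resize(s["color"][190:285,245:345,::-1],(300,285),interpolation=cv2.INTER_CUBIC); o[302:587,:300]=b
c=cv2.resize(s["color"][170:330,200:380,::-1],(320,285)); o[302:587,310:630]=c
cv2.imwrite("pics/final.png",o)
print(ctrl.get_obs()['clock'])
E
```

```text
tool_pos: [0.4647, -0.2774, 0.1297]
force: [-11.7, 12.3, 41.4]
gripper_force: 20.5
tool_pos: [0.4674, -0.2787, 0.2322]
force: [0.7, 0.6, -0.1]
gripper_force: 0.0
clock: 20.0
tool_pos: [0.4676, -0.3803, 0.3074]
orientation: [-179.8, -0.1, -88.5]
force: [0.3, 0.1, -0.9]
opening: 0.0007
gripper_force: 0.0
20.1
```

View pics/final.png

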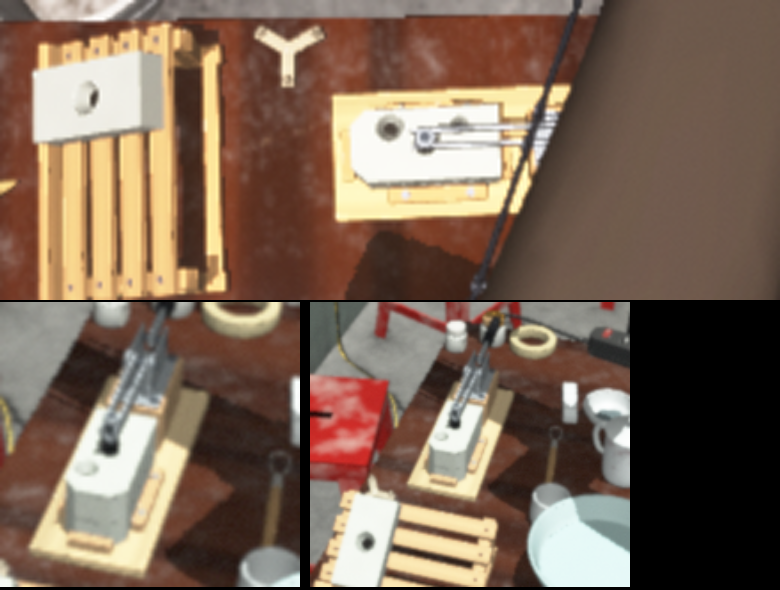

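The picture shows the foot on the middle of the closed mould (top view (425,138)). The cut corners line up at left, the seam is closed, and the other top and the stilt are where they were. Quick numeric flush check, then hand in.

```bash
python3 - <<'E'
from h import *
from plant import ctrl
t=ctrl.snapshot("top");s=ctrl.snapshot("side")
print(fit(lambda p,g:score(pose(*p,0),0,[t,s],g),np.array([.4573,-.038,.072,91.7]),np.array([.001,.001,.001,.5])))
print(ctrl.close_job())
E
```

```text
(array([ 4.57452482e-01, -3.76989556e-02,  7.13486345e-02,  9.15816317e+01]), np.float64(116.81873241909754))
the job is handed in; nothing more can be done
None
```

The mould top is seated on its bottom half, cut corners over cut corners, and the toggle clamp is pressed fully down with its foot on the mould. In the last camera fit the top sat within about 1 mm of the seat in position and height. The job is handed in at about 20 s on the robot's clock.

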